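Cam-clamp the puppet forearm

TASK

Get the half-carved puppet forearm ready for carving: push it along the holding board with a fingertip until its square butt end sits against the end dog, then push the red cam lever all the way round with one finger until the cam clamps the forearm tight and straight against the two fence dogs. Only push: do not lift or tip the forearm, and leave the other things on the bench where they are.

Things in the scene. Friction and masses are not known exactly. Their poses are not given: they have to be found in the camera images.
- board: Fixed dark brown holding board, 250 x 350 x 18 mm, on the bench, with a grid of dog holes. Origin on its underside; it spans x +-125, y -225 to 125 mm. Three fixed aluminium dogs, 20 mm across, stand 34 mm above it: two fence dogs at x 50, y 50 and -50 mm, the end dog at x 0, y 100 mm. The forearm belongs against the fence line x = 40 and the end dog's face y = 90 mm
- end_dog (a point): point of the end dog's side that the butt must meet (board x 0, y 90 mm), 20 mm above the board; axes as the board's
- forearm: loose limewood puppet forearm, 220 long (y) x 58 wide (x) x 42 mm high, about 0.24 kg, flat on the board between cam and fence dogs with clearance. Origin under its centre. +y: square butt (150 mm long), -y: roughed-out hand, 50 wide, from 2 to 32 mm above the board, blunt end 110 mm from the origin. Clamped home, its origin is at board x 11, y -20 mm
- butt (a point): centre of the forearm's square butt end face
- front_end (a point): centre of the forearm's blunt hand end face, 17 mm above the board; the place to push it towards the end dog
- cam_lever (a joint): cam lever's angle about its upright pivot, rad, anticlockwise from above; the lever points along board direction 170 deg + this (0 = board x, 90 = board y). 0: fully open, towards the robot; 1.85: end of travel, lever along the forearm, away from the end dog. It stays where left. The cam first touches at about 1.3; push it on to its end. Swings with 1 to 2 N at the grip, tightens with about 5 N
- cam_pivot (a point): on the lever's upright pivot axis (board x -50, y 0 mm), 15 mm above the board; axes as the board's
- lever_grip (a point): point on the lever's axis 95 mm from the pivot and 14 mm above the board, in the red round grip (19 mm thick, from 64 mm to 138 mm from the pivot, its end ball 21 mm). x of this frame points along the lever, outward; y is the way the lever must be pushed
- cam: brown eccentric cam disc, 49 mm in diameter, 14 mm thick with a rounded rim, in one piece with the lever; origin on the pivot axis at the board's top, x along the lever. A steel pivot head stands 30 mm above the board
- sanding_block: bystander: cork sanding block 36 x 64 x 26 mm, loose on the board's front right corner; origin under its centre
- gouge: bystander: carving gouge 230 mm long, 25 mm high, loose on the board beyond the fence dogs; origin on its underside at the ferrule, x towards the blade
- mallet: bystander: dark round carver's mallet standing on its head, 80 mm across, 210 mm high; origin under its centre
- glue: bystander: white glue bottle, 56 mm across, 150 mm high; origin under its centre
- varnish: bystander: amber jar, 68 mm across, 90 mm high; origin under its centre
- head_blank: bystander: plain turned limewood head blank standing on its neck, 88 mm across, 129 mm high; origin under its centre
- foot: bystander: wooden puppet foot, 105 x 42 mm, 86 mm high; origin on its underside below the ankle end

How it is judged:
By the outcome, as a careful person would: the job done as asked, in the order asked, and still so for the second after the job is handed in, with the robot touching nothing.
It also fails if it takes over 51 s, if anything falls off the work surface, if the arm or the gripper's body presses on something with over 40 N, if the wrist force passes 120 N, or if a joint passes its speed limit or range.

ROBOT

A 6-joint arm with a two-finger parallel gripper is mounted at the origin on the work surface. World frame = base frame: x ahead of the robot, y to its left, z up, the work surface at z = 0. Lengths are in m, angles in rad, forces in N, time in s.
With the tool pointing down it reaches from about 0.375 to 0.975 m from the base axis. Payload 3.8 kg.
Tool frame: the origin (TCP) lies on the centre line of the jaws, within the pads' length; the fingertips stand 8 mm ahead of it and the grasp point (between the pads) lies 11 mm behind it; z points along the fingers, y is the direction in which the jaws open and shut (so a half turn about z gives the same grasp; the last joint's range is limited). The gripper opens to 85 mm and grips with 20 to 120 N. Pads are 22 mm wide; open, the fingers measure 114 mm over their backs; the gripper's body (76 mm by 85 mm) begins 54 mm behind the grasp point. The pads swing forward as they close: fully open they stand 13 mm farther back than shut.
Start: joints at [-1.184, 0.264, 1.604, -0, 1.274, -0.037], TCP at [0.278, -0.615, 0.239] pointing down, gripper open.
Joint ranges: [-2.63, 2.63], [-0.94, 2.18], [0.31, 2.57], [-1.31, 4.45], [0, 2.66], [-2.55, 2.55]. Speed limits (rad/s): [2.57, 2.57, 3.14, 3.14, 3.14, 3.14].

INTERFACE

Orientations are given as a rotation vector (axis times angle).
In Python, from workcell import * gives the robot as it stands.
- The arm moves only by the tool play_rows, never from a script. Its arguments are lists of equal length, an entry for each row: "slide": the shift along the tool's x, y, z in cm, a list of three; "delta_rot": the turn, a rotation vector about the tool's x, y, z in rad, a list of three. In form: {"slide": [[x, y, z], ...], "delta_rot": [[wx, wy, wz], ...]}. A call has 1 to 12 rows; each row is the pose to reach, as a shift and turn from the pose measured when the call began, along the tool's axes at that moment; what a row does not reach only later rows make up. A row lasts 1/12 s, in which the tool goes at most 41.7 mm and 7.16 degrees, less where a joint would pass 70% of its speed; a pose out of reach is approached as far as the arm can. A call with a gripper value outside its range is refused whole. "hand" is the opening, from 0 (shut) to 1 (fully open), set as the call begins (left out, the last holds). The fingers move at their own pace and stop on an object; "force" is the grip in N (left out, the last holds). Time passes only in rows, so rows that repeat a pose let the fingers close. It gives the time, the measured TCP pose, the force and the opening at its end, in the units of the state.
- read_state(): the state, without advancing time (a new reading comes with each control period).
- read_camera(name): name is "side" or "top"; returns a dict with "image" (400x640x3 uint8, red, green, blue), "depth" (400x640 float32, m along the optical axis (not along the pixel's ray), 0 where there is no reading), "fovy" (degrees; the focal length in pixels is half the picture's height over the tangent of half this angle, whatever the lens; pixels are square), "cx", "cy" (the principal point, pixels), "k1" (the pictures are not rectified: a ray, as slopes to the right and down, at radius r is drawn at 1 + k1 r^2 times it, then the intrinsics apply), "world_from_camera" (4x4, takes a point from camera to world coordinates). Camera axes: x right, y up, looking along -z (the intrinsics and any distortion apply to the point x, -y, -z); pixel columns grow to the right and rows downward; lengths in m; the calibration is good to about 2 mm. A picture is of the moment at which its call begins.
- finish_job(): hands the job in, once; it reports no verdict.
Trained networks look in a picture, given as the dict that the camera call returned (one of the last four; its "shot" number tells which), for a name from the list of things; names that differ only in an ending like _2 or _b are one class to them, and where a whole thing is asked for, a point or a joint stands for the part that bears it (a point fixed in the world has none). Each returns a list of dicts, best first, with "conf" (0 to 1); they miss things now and then, are a little off and sometimes report something else, mostly with a low value. They report only what shows in the picture. A call takes as long as a camera call.
- spot_in(target, picture): "bbox" ([centre column, centre row, width, height] in pixels, round what is visible of it).
- landmark_of(target, picture): "at" ([column, row] in pixels: a listed point, or the origin of a listed thing).
The state is a dict: "time": time; "q": joint angles; "joint_vel": joint speeds; "joint_torque": joint torques, N m; "tool_pos": TCP position; "tcp_rot": TCP orientation; "wrist_force": force on the tool from outside, world axes, zero at the start; "torque": the same for the moment, N m; "width": opening from 0.0 (shut) to 1.0 (fully open).
Only numpy, scipy, OpenCV 4.12 (cv2) and the standard library are available. Lean on these libraries where they do the work, as an engineer would, in place of code of your own. Each camera call takes 0.05 s, during which the arm holds its last target.

## Working session

There is one attempt and no reset: what is moved stays moved. The work goes in short steps, Python scripts to look and compute and a tool call to move; the robot and the scene stay as the last step left them, time stands still between calls to the robot, and variables do not carry over. Pictures are saved under pics/ and viewed, and the job is handed in when it is done.

Besides the shell and the picture viewer there is one more tool, called after ">>>" as name(argument=value, ...) on one line, values as JSON. play_rows: Moves the arm, as the interface text tells. Its arguments: {"type":"object","properties":{"slide":{"type":"array"},"delta_rot":{"type":"array"},"hand":{"type":"number"},"force":{"type":"number"}},"required":["slide","delta_rot"]}

```bash
ls; mkdir -p pics; cat > h.py <<'E'
import numpy as np, cv2
from workcell import *
def ray(p,px):
    f=p["image"].shape[0]/2/np.tan(np.radians(p["fovy"])/2)
    u=(px[0]-p["cx"])/f; v=(px[1]-p["cy"])/f
    rd=np.hypot(u,v); r=rd
    for _ in range(30): r=rd/(1+p["k1"]*r*r)
    s=r/rd if rd>0 else 1
    u*=s;v*=s
    T=np.array(p["world_from_camera"]); d=T[:3,:3]@np.array([u,-v,-1.]); return T[:3,3],d
def atz(p,px,z):
    o,d=ray(p,px); return o+d*(z-o[2])/d[2]
def bydepth(p,px):
    o,d=ray(p,px); c,r=int(round(px[0])),int(round(px[1]))
    w=p["depth"][r-1:r+2,c-1:c+2]; w=w[w>0]
    return o+d*np.median(w) if w.size else None
def save(p,n): cv2.imwrite("pics/"+n,p["image"][:,:,::-1])
E
python3 - <<'E'
from h import *
np.set_printoptions(precision=4,suppress=True)
print(read_state())
for n in("top","side"):
    p=read_camera(n); save(p,n+"0.png"); print(n,p["fovy"],p["cx"],p["cy"],p["k1"],p["world_from_camera"])
    for t in("board","end_dog","forearm","butt","front_end","cam_pivot","lever_grip","cam","sanding_block","mallet","glue","varnish","head_blank","foot","gouge"):
        for d in landmark_of(t,p)[:2]: print(t,np.round(d["at"],1),round(d["conf"],2),bydepth(p,d["at"]))
E
```

```text
pics
{'time': 0.0, 'q': array([-1.1839,  0.2648,  1.6054, -0.    ,  1.2737, -0.0369]), 'joint_vel': array([ 0.0007, -0.0014,  0.0015,  0.0021, -0.0012,  0.0002]), 'joint_torque': array([  0.0006, -51.5097, -36.7318,  -0.0001,   0.0129,   0.    ]), 'tool_pos': array([ 0.2773, -0.6146,  0.2379]), 'tcp_rot': array([-3.0692, -0.6603,  0.0006]), 'wrist_force': array([-0.6051, -0.7394, -0.0504]), 'torque': array([-0.0169,  0.0053,  0.001 ]), 'width': 0.9990701398013592}
top 43.181849690988 314.2953939738348 191.74871554639563 -0.15438678502091358 [[-0.0162  0.9804 -0.1963  0.2623]
 [-0.9998 -0.0147  0.0093  0.0072]
 [ 0.0062  0.1964  0.9805  1.5876]
 [ 0.      0.      0.      1.    ]]
board [274.7 176.1] 0.89 [0.6196 0.1148 0.0592]
board [272.4 191.3] 0.75 [0.5739 0.1228 0.0479]
end_dog [242.3 173.4] 0.87 [0.6311 0.2166 0.0543]
forearm [289.8 175. ] 0.56 [0.6223 0.0678 0.0597]
butt [257.1 172.9] 0.94 [0.6311 0.1698 0.0577]
butt [190.4 193.3] 0.17 [0.5671 0.3752 0.0692]
front_end [325.8 173.8] 0.87 [ 0.6266 -0.0443  0.0508]
cam_pivot [272.3 190.6] 0.69 [0.576  0.1231 0.0483]
cam_pivot [190.
[... 895 characters left out ...]
 184.6] 0.86 [0.605  0.0925 0.0286]
board [299.  186.3] 0.54 [0.5608 0.0973 0.0362]
end_dog [299.  165.3] 0.62 [0.638  0.2123 0.0326]
forearm [323.7 187.9] 0.79 [0.6071 0.0197 0.0569]
forearm [362.9 313.8] 0.43 [ 0.2462 -0.5614  0.2924]
butt [305.  168.8] 0.93 [0.6174 0.1437 0.0616]
front_end [338.7 200.6] 0.78 [ 0.6167 -0.0495  0.0436]
cam_pivot [297.7 183. ] 0.83 [0.5662 0.1133 0.0385]
lever_grip [280.3 195.3] 0.76 [0.487  0.0993 0.0276]
cam [299.8 184.8] 0.51 [0.5658 0.0998 0.039 ]
sanding_block [319.6 218.9] 0.82 [ 0.5121 -0.088   0.0426]
mallet [224.3 164.8] 0.69 [0.4089 0.3591 0.0389]
head_blank [365.8 315.8] 0.75 [ 0.247  -0.5677  0.2933]
gouge [343.3 183.9] 0.6 [0.7043 0.034  0.0265]
```

```bash
python3 - <<'E'
import cv2
a=cv2.imread("pics/top0.png")
cv2.imwrite("pics/top0c.png",cv2.resize(a[110:260,210:390],None,fx=4.4,fy=4,interpolation=cv2.INTER_CUBIC)) if 0 else cv2.imwrite("pics/top0c.png",cv2.resize(a[120:250,210:370],None,fx=4,fy=4,interpolation=cv2.INTER_CUBIC))
E
```

```text
(no output)
```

View pics/top0.png

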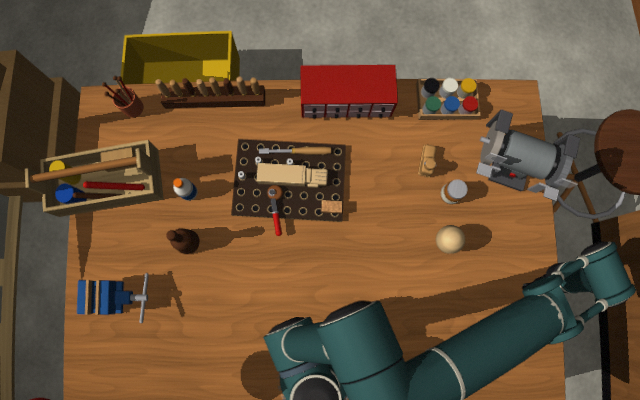

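View pics/side0.png

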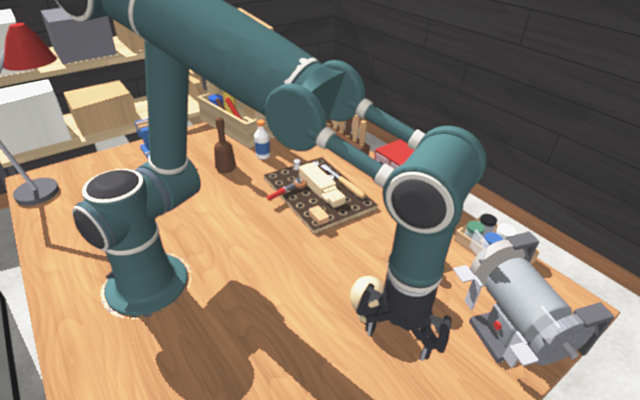

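```bash
sleep 1
```

```text
(no output)
```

View pics/top0c.png

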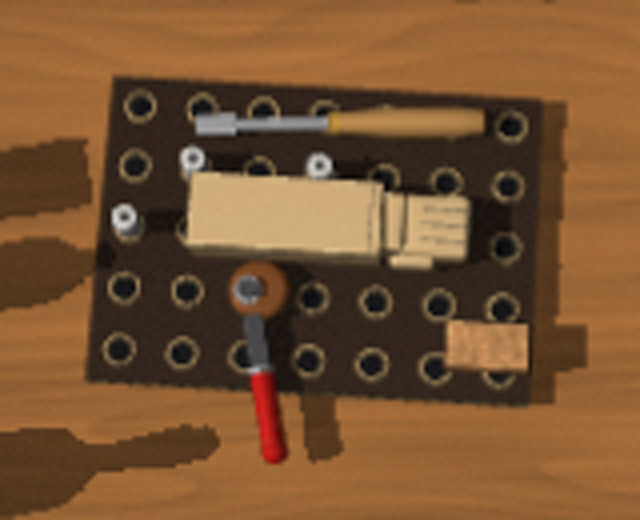

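Top view shows the board at columns 232–346, rows 139–221. The end dog is near (241,174), the fence dogs near (258,160) and (290,161), and the red lever points toward the robot with its tip at (279,235). The sanding block is at (332,206), clear of the forearm's hand end. Next I'll fit the board pose.

```bash
cat >> h.py <<'E'
def fit(B,W):
    B=np.array(B,float);W=np.array(W,float)
    b=B-B.mean(0);w=W-W.mean(0)
    th=np.arctan2((b[:,0]*w[:,1]-b[:,1]*w[:,0]).sum(),(b*w).sum())
    R=np.array([[np.cos(th),-np.sin(th)],[np.sin(th),np.cos(th)]])
    t=W.mean(0)-R@B.mean(0); return th,R,t,W-(B@R.T+t)
E
python3 - <<'E'
from h import *
np.set_printoptions(precision=4,suppress=True)
p=read_camera("top")
c=lambda x,y:((x+.5)/4-.5+210,(y+.5)/4-.5+120)
pts=[((125,125),c(112,75),.018),((125,-225),c(542,98),.018),((-125,-225),c(530,403),.018),((-125,125),c(88,380),.018),
((50,50),c(192,157),.052),((50,-50),c(319,164),.052),((0,100),c(124,216),.052),((-50,0),c(249,288),.048)]
B=np.array([a[0] for a in pts])/1000; W=np.array([atz(p,a[1],a[2])[:2] for a in pts])
th,R,t,res=fit(B,W); print(th,t); print(res*1000)
np.savez("board.npz",th=th,R=R,t=t)
inv=lambda w:(R.T@(np.array(w)[:2]-t))*1000
for n,px,z in [("butt near corner",c(187,247),.06),("butt far",c(191,170),.06),("shoulder far",c(382,180),.06),("shoulder near",c(378,262),.06),("hand far",c(470,197),.05),("hand near",c(467,262),.05),("lever tip",c(275,460),.032),("sand tl",c(447,321),.044),("sand bl",c(446,366),.044),("sand tr",c(529,324),.044),("sand br",c(528,371),.044)]:
    w=atz(p,px,z);print(n,w[:2],inv(w))
s=read_camera("side")
for q in (p,s):
  for n,z in [("butt",.039),("front_end",.035),("forearm",.018),("lever_grip",.032),("end_dog",.038),("cam_pivot",.033),("sanding_block",.018)]:
    d=landmark_of(n,q)
    if d: w=atz(q,d[0]["at"],z);print(n,round(d[0]["conf"],2),w,inv(w))
E
```

```text
-0.06752971107601732 [0.6236 0.1221]
[[ 0.3799  0.1887]
 [-0.983   0.7612]
 [-0.0686  0.422 ]
 [-0.411  -1.4367]
 [ 0.9448  0.5081]
 [ 0.3843  0.3497]
 [ 0.6202  0.2865]
 [-0.8666 -1.0795]]
butt near corner [0.6036 0.1716] [-23.3401  48.0726]
butt far [0.6652 0.169 ] [38.2847 49.5732]
shoulder far [0.6548 0.0198] [ 37.9602 -99.9313]
shoulder near [0.5894 0.0238] [ -27.4606 -100.4407]
hand far [ 0.6426 -0.0488] [  30.4481 -169.2564]
hand near [ 0.5906 -0.0454] [ -21.6883 -169.3237]
lever tip [0.4402 0.1056] [-181.876   -28.8354]
sand tl [ 0.5452 -0.0291] [ -68.0038 -156.1135]
sand bl [ 0.5099 -0.0276] [-103.3732 -157.062 ]
sand tr [ 0.5419 -0.0927] [ -67.0414 -219.8464]
sand br [ 0.505 -0.091] [-103.9934 -220.5896]
butt 0.59 [0.6319 0.1652 0.039 ] [ 5.3977 43.5047]
front_end 0.65 [ 0.6257 -0.0504  0.035 ] [  13.7364 -171.9934]
forearm 0.81 [0.621  0.0651 0.018 ] [  1.1915 -57.0558]
lever_grip 0.64 [0.4782 0.1181 0.032 ] [-144.8124  -13.7804]
end_dog 0.62 [0.6255 0.2114 0.038 ] [-4.1781 89.2157]
cam_pivot 0.64 [0.6169 0.063  0.033 ] [ -2.7542 -59.4543]
sanding_block 0.69 [ 0.5322 -0.0546  0.018 ] [ -79.2486 -182.5108]
butt 0.81 [0.6282 0.1745 0.039 ] [ 1.034  52.5292]
front_end 0.73 [ 0.6244 -0.0515  0.035 ] [  12.4898 -173.1768]
forearm 0.9 [0.6258 0.0618 0.018 ] [  6.2489 -60.0102]
lever_grip 0.62 [0.5758 0.3603 0.032 ] [-63.7686 234.4564]
end_dog 0.9 [0.6371 0.2116 0.038 ] [ 7.4116 90.2298]
cam_pivot 0.85 [0.5734 0.1187 0.033 ] [-49.8323  -6.8248]
sanding_block 0.53 [ 0.5301 -0.0623  0.018 ] [ -80.8937 -190.2989]
```

```bash
cat >> h.py <<'E'
from scipy.spatial.transform import Rotation as Ro
b=np.load("board.npz") if __import__("os").path.exists("board.npz") else None
def plan(wps):  # wps: list of (board x mm, board y mm, world z m, yaw board deg of tool x) -> slide cm & delta
    s=read_state(); R0=Ro.from_rotvec(s["tcp_rot"]); p0=np.array(s["tool_pos"])
    for x,y,z,yaw in wps:
        w=b["R"]@np.array([x,y])/1000+b["t"]; 
        a=float(b["th"])+np.radians(yaw)
        Rt=Ro.from_matrix(np.array([[np.cos(a),np.sin(a),0],[np.sin(a),-np.cos(a),0],[0,0,-1]]))
        d=R0.inv().apply(np.array([*w,z])-p0)*100; r=(R0.inv()*Rt).as_rotvec()
        print("slide",np.round(d,2).tolist(),"rot",np.round(r,3).tolist())
def where():
    s=read_state(); w=np.array(s["tool_pos"]); R=Ro.from_rotvec(s["tcp_rot"]).as_matrix()
    print("t",round(s["time"],2),"board",np.round(b["R"].T@(w[:2]-b["t"])*1000,1),"z",round(w[2],4),"yaw",round(np.degrees(np.arctan2(R[1,0],R[0,0])-float(b["th"])),1),"F",np.round(s["wrist_force"],1),"w",round(s["width"],3),"q",np.round(s["q"],2))
E
python3 - <<'E'
from h import *
where(); plan([(10,-208,.12,0)])
E
```

```text
t 2.4 board [-295.5 -759.1] z 0.2393 yaw 28.2 F [0.3 0.6 0.2] w 1.001 q [-1.18  0.26  1.6   0.    1.27 -0.04]
slide [52.93, -34.17, 11.93] rot [0.0, -0.0, 0.491]
```

>>> play_rows(slide=[[3.3, -2.1, 0], [6.6, -4.3, 0], [10, -6.5, 0], [13.3, -8.6, 0], [16.6, -10.7, 0], [20, -12.9, 0], [23.3, -15, 0], [26.6, -17.2, 0], [30, -19.4, 0], [33.3, -21.5, 0], [36.6, -23.6, 0], [40, -25.8, 0]], delta_rot=[[0, 0, 0.04], [0, 0, 0.08], [0, 0, 0.12], [0, 0, 0.16], [0, 0, 0.2], [0, 0, 0.25], [0, 0, 0.29], [0, 0, 0.33], [0, 0, 0.37], [0, 0, 0.41], [0, 0, 0.45], [0, 0, 0.491]], hand=0)

```text
time: 3.4
tool_pos: [0.5369, -0.214, 0.2397]
tcp_rot: [3.139, -0.109, 0.001]
wrist_force: [0.3, -0.2, 1.0]
width: 0.005
```

```bash
python3 - <<'E'
from h import *
where(); plan([(10,-208,.12,0),(10,-208,.06,0)])
E
```

```text
t 3.4 board [ -63.9 -341.2] z 0.2397 yaw -0.1 F [ 0.3 -0.2  1. ] w 0.005 q [-0.42  0.08  1.82 -0.    1.24  1.22]
slide [7.35, -13.34, 11.97] rot [0.0, -0.001, -0.002]
slide [7.35, -13.34, 17.97] rot [0.0, -0.001, -0.002]
```

>>> play_rows(slide=[[1.5, -2.7, 2], [3, -5.3, 4.5], [4.5, -8, 7], [6, -10.7, 9.5], [7.3, -13.3, 12], [7.35, -13.34, 15], [7.35, -13.34, 17], [7.35, -13.34, 18], [7.35, -13.34, 18]], delta_rot=[[0, 0, 0], [0, 0, 0], [0, 0, 0], [0, 0, 0], [0, 0, 0], [0, 0, 0], [0, 0, 0], [0, 0, 0], [0, 0, 0]])

```text
time: 4.15
tool_pos: [0.6171, -0.0855, 0.0564]
tcp_rot: [-3.139, 0.108, 0.008]
wrist_force: [-0.4, 0.3, 0.5]
width: 0.001
```

```bash
python3 - <<'E'
from h import *
where(); plan([(10,-208,.036,0)])
for n in("top","side"):
    p=read_camera(n); save(p,n+"1.png")
    f=(lambda a:a[120:250,210:370]) if n=="top" else (lambda a:a[120:250,240:400])
    cv2.imwrite(f"pics/{n}1c.png",cv2.resize(f(p["image"][:,:,::-1]),None,fx=4,fy=4,interpolation=cv2.INTER_CUBIC))
E
```

```text
t 4.15 board [   7.5 -207.6] z 0.0564 yaw -0.1 F [-0.4  0.3  0.5] w 0.001 q [-0.18  0.34  1.87 -0.    0.94  1.46]
slide [0.26, 0.04, 2.04] rot [-0.0, 0.005, -0.001]
```

View pics/side1c.png

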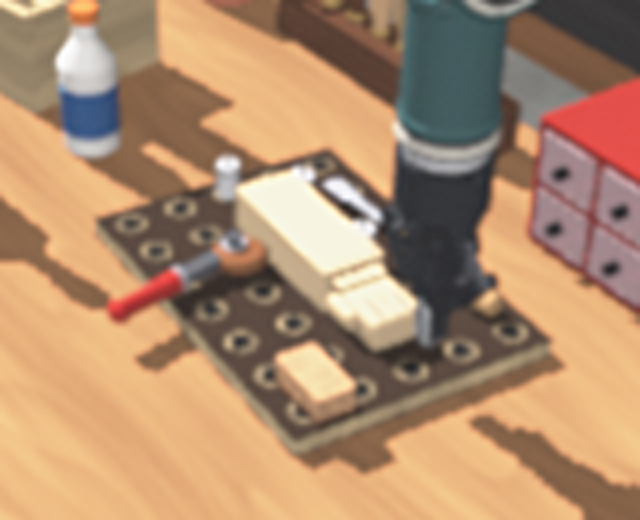

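View pics/top1c.png

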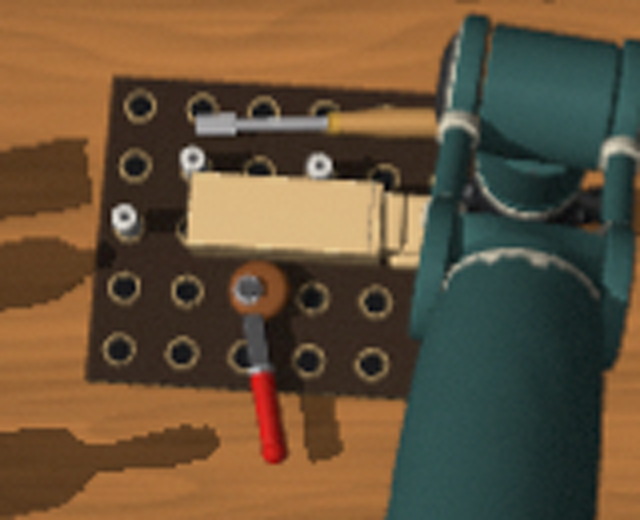

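The side view shows the closed fingertips at crop (430,340), just beyond the hand end, with the block clear at (315,378). I'll check the tip's height by depth before descending.

```bash
python3 - <<'E'
from h import *
p=read_camera("side")
for cx,cy in [(425,320),(430,328),(430,334),(430,340),(440,335),(418,335)]:
    w=bydepth(p,(cx/4+240,cy/4+120)); print(cx,cy,np.round(w,4),np.round(b["R"].T@(w[:2]-b["t"])*1000,1))
E
```

```text
425 320 [ 0.6122 -0.0906  0.0739] [   3. -213.]
430 328 [ 0.6129 -0.0964  0.0694] [   4.  -218.7]
430 334 [ 0.6139 -0.0959  0.0627] [   5.  -218.2]
430 340 [ 0.6155 -0.0946  0.0552] [   6.6 -216.8]
440 335 [ 0.6216 -0.0991  0.0604] [  12.9 -220.8]
418 335 [ 0.6396 -0.053   0.0229] [  27.8 -173.7]
```

>>> play_rows(slide=[[0.26, 0, 0.8], [0.26, 0, 1.5], [0.26, 0, 2.0], [0.26, 0, 2.0], [0.26, -0.4, 2.0], [0.26, -0.8, 2.0], [0.26, -1.2, 2.0], [0.26, -1.5, 2.0], [0.26, -1.8, 2.0], [0.26, -2.1, 2.0], [0.26, -2.4, 2.0], [0.26, -2.7, 2.0]], delta_rot=[[0, 0, 0], [0, 0.005, 0], [0, 0.005, 0], [0, 0.005, 0], [0, 0.005, 0], [0, 0.005, 0], [0, 0.005, 0], [0, 0.005, 0], [0, 0.005, 0], [0, 0.005, 0], [0, 0.005, 0], [0, 0.005, 0]])

```text
time: 5.3
tool_pos: [0.6254, -0.0598, 0.0414]
tcp_rot: [3.138, -0.11, 0.013]
wrist_force: [-0.7, -0.7, 0.1]
width: -0.001
```

```bash
python3 - <<'E'
from h import *
where()
p=read_camera("top"); print([ (d["at"],round(d["conf"],2)) for d in landmark_of("butt",p)[:1]])
cv2.imwrite("pics/top2c.png",cv2.resize(p["image"][120:250,210:370,::-1],None,fx=4,fy=4,interpolation=cv2.INTER_CUBIC))
E
```

```text
t 5.3 board [  14.1 -181.4] z 0.0414 yaw -0.1 F [-0.7 -0.7  0.1] w -0.001 q [-0.13  0.36  1.88 -0.    0.9   1.51]
[([254.8, 171.1], 0.64)]
```

View pics/top2c.png

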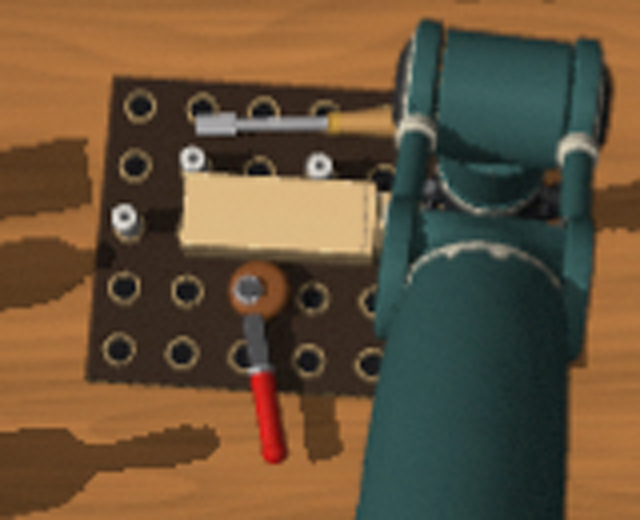

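```bash
python3 - <<'E'
from h import *
where()
for i in range(3):
    read_camera("top"); where()
plan([(10,-150,.037,0)])
E
```

```text
t 5.4 board [  14.  -181.1] z 0.0413 yaw -0.1 F [-0.3 -0.6  0.1] w -0.002 q [-0.13  0.36  1.88 -0.    0.9   1.51]
t 5.45 board [  13.9 -181.3] z 0.0413 yaw -0.1 F [-0.5  0.2 -0.5] w 0.0 q [-0.13  0.36  1.88 -0.    0.9   1.51]
t 5.5 board [  13.9 -181.4] z 0.0412 yaw -0.1 F [-0.  -0.2 -0.3] w 0.002 q [-0.13  0.36  1.88 -0.    0.9   1.51]
t 5.55 board [  13.9 -181.5] z 0.0412 yaw -0.1 F [-0.1  0.5 -0.3] w -0.0 q [-0.14  0.36  1.88 -0.    0.9   1.51]
slide [-0.4, -3.15, 0.42] rot [0.001, -0.008, -0.002]
```

>>> play_rows(slide=[[0, -0.3, 0.2], [0, -0.6, 0.2], [0, -0.9, 0.2], [0, -1.2, 0.2], [0, -1.5, 0.2], [0, -1.8, 0.2], [0, -2.1, 0.2], [0, -2.4, 0.2], [0, -2.6, 0.2], [0, -2.8, 0.2], [0, -2.9, 0.2], [0, -3.0, 0.2]], delta_rot=[[0, 0, 0], [0, 0, 0], [0, 0, 0], [0, 0, 0], [0, 0, 0], [0, 0, 0], [0, 0, 0], [0, 0, 0], [0, 0, 0], [0, 0, 0], [0, 0, 0], [0, 0, 0]])

```text
time: 6.55
tool_pos: [0.6274, -0.0299, 0.0392]
tcp_rot: [3.139, -0.11, 0.013]
wrist_force: [-0.0, -0.4, -0.6]
width: 0.004
```

```bash
python3 - <<'E'
from h import *
where()
p=read_camera("top"); print([ (d["at"],round(d["conf"],2)) for d in landmark_of("butt",p)[:1]])
cv2.imwrite("pics/top3c.png",cv2.resize(p["image"][140:220,220:320,::-1],None,fx=6,fy=6,interpolation=cv2.INTER_CUBIC))
E
```

```text
t 6.55 board [  14.  -151.4] z 0.0392 yaw -0.1 F [-0.  -0.4 -0.6] w 0.004 q [-0.09  0.36  1.88 -0.    0.89  1.55]
[([251.1, 173.7], 0.93)]
```

View pics/top3c.png

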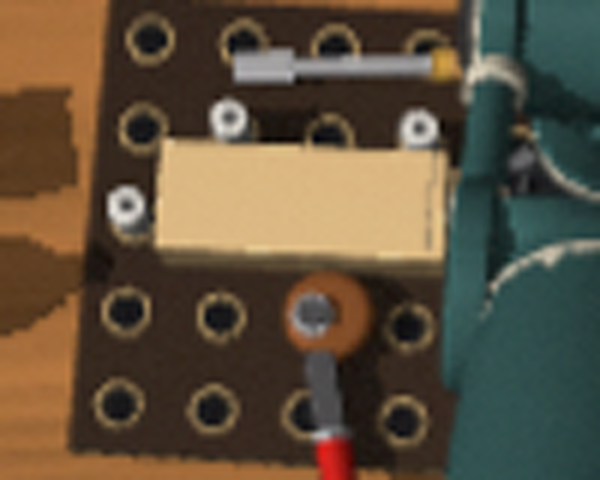

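The butt edge is at crop column ~157 and the dog's near side at ~145, so about 6 mm remains. I'll finish with slow, small steps.

>>> play_rows(slide=[[0, -0.15, 0], [0, -0.3, 0], [0, -0.45, 0], [0, -0.5, 0], [0, -0.55, 0], [0, -0.6, 0]], delta_rot=[[0, 0, 0], [0, 0, 0], [0, 0, 0], [0, 0, 0], [0, 0, 0], [0, 0, 0]])

```text
time: 7.15
tool_pos: [0.6278, -0.0238, 0.0392]
tcp_rot: [3.139, -0.11, 0.013]
wrist_force: [-0.2, 0.2, 0.1]
width: -0.005
```

```bash
python3 - <<'E'
from h import *
where()
p=read_camera("top")
cv2.imwrite("pics/top4c.png",cv2.resize(p["image"][140:220,220:320,::-1],None,fx=6,fy=6,interpolation=cv2.INTER_CUBIC))
where()
E
```

```text
t 7.15 board [  14.  -145.3] z 0.0392 yaw -0.1 F [-0.2  0.2  0.1] w -0.005 q [-0.08  0.36  1.88 -0.    0.89  1.56]
t 7.2 board [  14.1 -145.2] z 0.0393 yaw -0.1 F [-0.7 -0.5 -0.6] w -0.001 q [-0.08  0.36  1.88 -0.    0.89  1.56]
```

View pics/top4c.png

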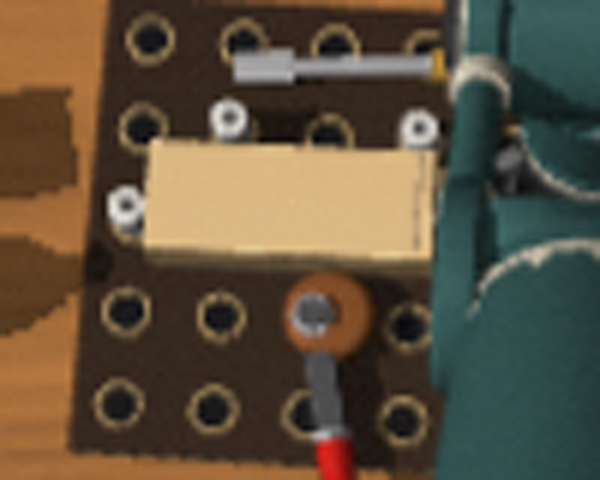

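>>> play_rows(slide=[[0, -0.07, 0], [0, -0.14, 0], [0, -0.2, 0]], delta_rot=[[0, 0, 0], [0, 0, 0], [0, 0, 0]])

```text
time: 7.45
tool_pos: [0.628, -0.0229, 0.0393]
tcp_rot: [3.137, -0.109, 0.013]
wrist_force: [-0.0, -8.0, -0.1]
width: -0.001
```

Seated: about 8 N against the dog. Now I'll back off, lift, and go to the lever.

>>> play_rows(slide=[[0, 0.8, 0], [0, 2, 0], [0, 3, 0], [0, 3, -3], [0, 3, -6], [0, 3, -9], [0, 3, -9]], delta_rot=[[0, 0, 0], [0, 0, 0], [0, 0, 0], [0, 0, 0], [0, 0, 0], [0, 0, 0], [0, 0, 0]])

```text
time: 8.03
tool_pos: [0.6299, -0.0541, 0.1369]
tcp_rot: [3.136, -0.11, 0.032]
wrist_force: [1.7, -0.2, 0.8]
width: -0.002
```

```bash
cat >> h.py <<'E'
def lev(A,r=95,off=24,yaw=None):
    a=np.radians(A); x=-50+r*np.cos(a)+off*np.sin(a); y=r*np.sin(a)-off*np.cos(a)
    return x,y,(A-180 if yaw is None else yaw)
E
python3 - <<'E'
from h import *
where(); x,y,w=lev(178,off=28); print(x,y); plan([(x,y,.128,0),(x,y,.06,0)])
E
```

```text
t 8.03 board [  18.1 -175.4] z 0.1369 yaw -0.2 F [ 1.7 -0.2  0.8] w -0.002 q [-0.12  0.25  1.82 -0.    1.05  1.52]
-143.96494265914407 31.29839534327229
slide [-16.28, -20.63, 0.5] rot [0.003, -0.02, -0.003]
slide [-16.42, -20.65, 7.3] rot [0.003, -0.02, -0.003]
```

>>> play_rows(slide=[[-2.3, -2.9, 0], [-4.7, -5.9, 0], [-7, -8.8, 0], [-9.3, -11.8, 0], [-11.6, -14.7, 0], [-14, -17.7, 0], [-16.3, -20.6, 0.5], [-16.3, -20.6, 3], [-16.4, -20.6, 6], [-16.4, -20.6, 7.3], [-16.4, -20.6, 7.3]], delta_rot=[[0, -0.01, 0], [0, -0.02, 0], [0, -0.02, 0], [0, -0.02, 0], [0, -0.02, 0], [0, -0.02, 0], [0, -0.02, 0], [0, -0.02, 0], [0, -0.02, 0], [0, -0.02, 0], [0, -0.02, 0]])

```text
time: 8.95
tool_pos: [0.4788, 0.1615, 0.0563]
tcp_rot: [3.135, -0.11, -0.011]
wrist_force: [-0.1, -0.3, -0.6]
width: -0.003
```

```bash
python3 - <<'E'
from h import *
where()
x,y,w=lev(178,off=28); plan([(x,y,.037,0)])
for n in("top","side"):
    p=read_camera(n)
    f=(lambda a:a[120:250,210:370]) if n=="top" else (lambda a:a[120:250,230:390])
    cv2.imwrite(f"pics/{n}5c.png",cv2.resize(f(p["image"][:,:,::-1]),None,fx=4,fy=4,interpolation=cv2.INTER_CUBIC))
E
```

```text
t 8.95 board [-147.2   29.5] z 0.0563 yaw -0.2 F [-0.1 -0.3 -0.6] w -0.003 q [ 0.28  0.14  2.12 -0.    0.89  1.92]
slide [0.33, -0.19, 1.93] rot [0.005, 0.007, -0.003]
```

View pics/top5c.png

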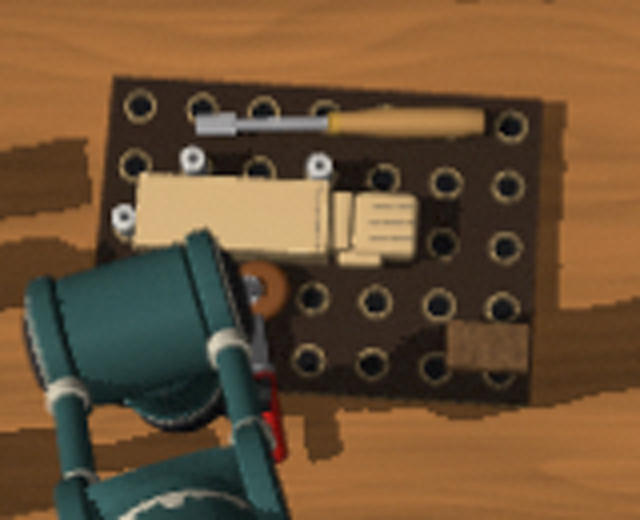

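View pics/side5c.png

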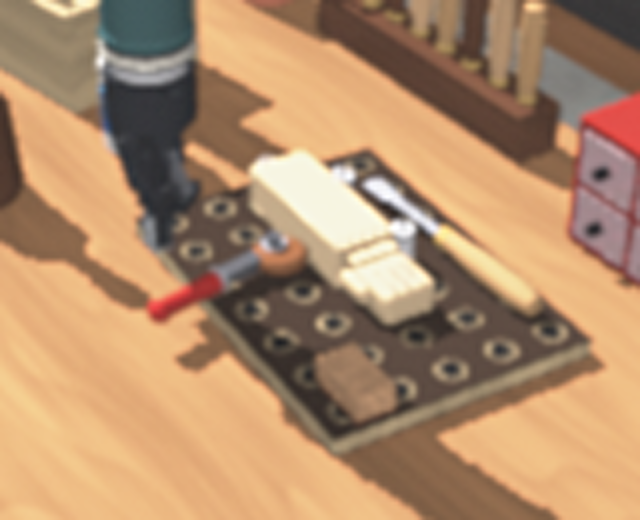

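The fingertip is at side crop (155,240), on the far side of the lever and clear of it. The forearm butt touches the end dog at top crop (135,215). Descending.

>>> play_rows(slide=[[0.2, 0, 0.8], [0.3, 0, 1.5], [0.3, 0, 1.9], [0.3, 0, 1.9], [0.3, 0, 1.9]], delta_rot=[[0, 0, 0], [0, 0, 0], [0.005, 0.007, 0], [0.005, 0.007, 0], [0.005, 0.007, 0]])

```text
time: 9.47
tool_pos: [0.4847, 0.1615, 0.0405]
tcp_rot: [-3.138, 0.112, -0.009]
wrist_force: [0.1, 0.2, 0.2]
width: -0.001
```

```bash
python3 - <<'E'
from h import *
where()
plan([(*lev(A,off=24)[:2],.037,A-180) for A in (181,184,187,190,193,196,199,202,205,208,211,214)])
E
```

```text
t 9.47 board [-141.3   29.9] z 0.0405 yaw -0.2 F [0.1 0.2 0.2] w -0.001 q [ 0.27  0.17  2.13 -0.    0.84  1.92]
slide [-0.41, 0.76, 0.34] rot [-0.002, -0.006, -0.021]
slide [-0.51, 1.27, 0.34] rot [-0.002, -0.006, -0.074]
slide [-0.59, 1.77, 0.34] rot [-0.001, -0.006, -0.126]
slide [-0.64, 2.28, 0.34] rot [-0.001, -0.006, -0.178]
slide [-0.66, 2.8, 0.34] rot [-0.001, -0.006, -0.231]
slide [-0.65, 3.31, 0.34] rot [-0.001, -0.006, -0.283]
slide [-0.62, 3.82, 0.34] rot [-0.001, -0.006, -0.335]
slide [-0.56, 4.33, 0.34] rot [-0.001, -0.006, -0.388]
slide [-0.48, 4.84, 0.34] rot [-0.001, -0.006, -0.44]
slide [-0.37, 5.34, 0.34] rot [-0.0, -0.006, -0.492]
slide [-0.23, 5.83, 0.34] rot [-0.0, -0.006, -0.545]
slide [-0.07, 6.32, 0.34] rot [-0.0, -0.006, -0.597]
```

>>> play_rows(slide=[[-0.41, 0.76, 0.6], [-0.51, 1.27, 0.6], [-0.59, 1.77, 0.6], [-0.64, 2.28, 0.6], [-0.66, 2.8, 0.6], [-0.65, 3.31, 0.6], [-0.62, 3.82, 0.6], [-0.56, 4.33, 0.6], [-0.48, 4.84, 0.6], [-0.37, 5.34, 0.6], [-0.23, 5.83, 0.6], [-0.07, 6.32, 0.6]], delta_rot=[[0, -0.006, -0.02], [0, -0.006, -0.074], [0, -0.006, -0.126], [0, -0.006, -0.178], [0, -0.006, -0.231], [0, -0.006, -0.283], [0, -0.006, -0.335], [0, -0.006, -0.388], [0, -0.006, -0.44], [0, -0.006, -0.492], [0, -0.006, -0.545], [0, -0.006, -0.597]])

```text
time: 10.47
tool_pos: [0.4796, 0.0986, 0.0348]
tcp_rot: [-3.032, -0.82, -0.001]
wrist_force: [-0.3, 1.3, -0.6]
width: -0.002
```

```bash
python3 - <<'E'
from h import *
where()
plan([(*lev(A,off=24)[:2],.036,A-180) for A in (217,220,223,226,229,232,235,238)])
for n in("top","side"):
    p=read_camera(n)
    f=(lambda a:a[120:250,210:370]) if n=="top" else (lambda a:a[120:250,230:390])
    cv2.imwrite(f"pics/{n}6c.png",cv2.resize(f(p["image"][:,:,::-1]),None,fx=4,fy=4,interpolation=cv2.INTER_CUBIC))
E
```

```text
t 10.47 board [-142.1  -33.1] z 0.0348 yaw 34.1 F [-0.3  1.3 -0.6] w -0.002 q [0.15 0.14 2.17 0.   0.83 1.19]
slide [-0.13, 0.5, -0.12] rot [-0.0, -0.001, -0.05]
slide [-0.21, 1.01, -0.12] rot [-0.0, -0.001, -0.102]
slide [-0.27, 1.52, -0.12] rot [-0.0, -0.001, -0.155]
slide [-0.31, 2.03, -0.12] rot [-0.0, -0.001, -0.207]
slide [-0.31, 2.54, -0.12] rot [-0.0, -0.001, -0.26]
slide [-0.3, 3.05, -0.12] rot [-0.0, -0.001, -0.312]
slide [-0.25, 3.57, -0.12] rot [-0.0, -0.001, -0.364]
slide [-0.18, 4.07, -0.12] rot [-0.0, -0.001, -0.417]
```

View pics/top6c.png

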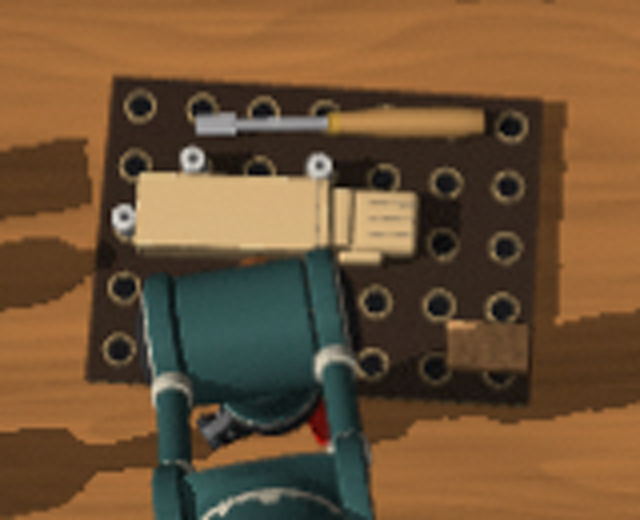

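View pics/side6c.png

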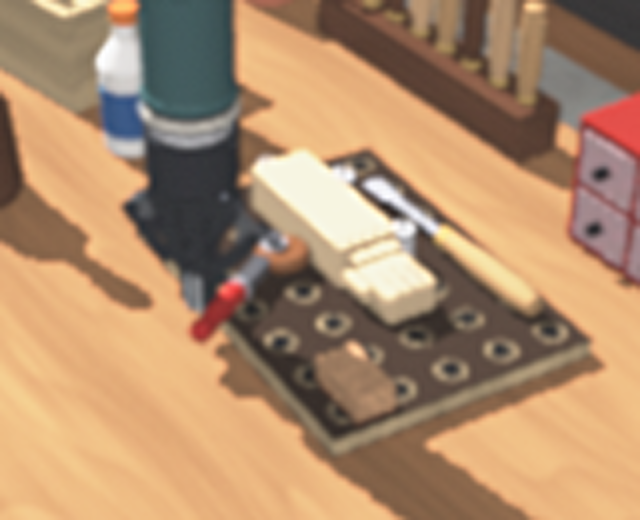

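The lever is turning with the finger on it: the grip is at side crop (215,310) and the force is about 1.3 N. Continuing the arc.

>>> play_rows(slide=[[-0.13, 0.5, 0], [-0.21, 1.01, 0], [-0.27, 1.52, 0], [-0.31, 2.03, 0], [-0.31, 2.54, 0], [-0.3, 3.05, 0], [-0.25, 3.57, 0], [-0.18, 4.07, 0]], delta_rot=[[0, 0, -0.05], [0, 0, -0.102], [0, 0, -0.155], [0, 0, -0.207], [0, 0, -0.26], [0, 0, -0.312], [0, 0, -0.364], [0, 0, -0.417]])

```text
time: 11.23
tool_pos: [0.4988, 0.0624, 0.0351]
tcp_rot: [-2.799, -1.427, -0.002]
wrist_force: [-0.9, 0.8, -0.1]
width: 0.001
```

```bash
python3 - <<'E'
from h import *
where()
plan([(*lev(A,off=24)[:2],.035,A-180) for A in (241,243,245,247,249,251,253,255,257,259)])
for n in("top","side"):
    p=read_camera(n)
    f=(lambda a:a[120:250,210:370]) if n=="top" else (lambda a:a[120:250,230:390])
    cv2.imwrite(f"pics/{n}7c.png",cv2.resize(f(p["image"][:,:,::-1]),None,fx=4,fy=4,interpolation=cv2.INTER_CUBIC))
E
```

```text
t 11.23 board [-120.5  -68. ] z 0.0351 yaw 57.9 F [-0.9  0.8 -0.1] w 0.001 q [0.07 0.16 2.14 0.   0.83 0.7 ]
slide [-0.11, 0.48, 0.01] rot [0.0, -0.001, -0.054]
slide [-0.17, 0.81, 0.01] rot [0.0, -0.001, -0.089]
slide [-0.22, 1.15, 0.01] rot [0.0, -0.001, -0.124]
slide [-0.25, 1.49, 0.01] rot [0.0, -0.001, -0.159]
slide [-0.28, 1.83, 0.01] rot [0.0, -0.001, -0.194]
slide [-0.29, 2.18, 0.01] rot [0.0, -0.001, -0.229]
slide [-0.29, 2.52, 0.01] rot [0.0, -0.001, -0.264]
slide [-0.28, 2.86, 0.01] rot [0.0, -0.001, -0.299]
slide [-0.26, 3.2, 0.01] rot [0.0, -0.001, -0.333]
slide [-0.22, 3.54, 0.01] rot [0.0, -0.001, -0.368]
```

View pics/side7c.png

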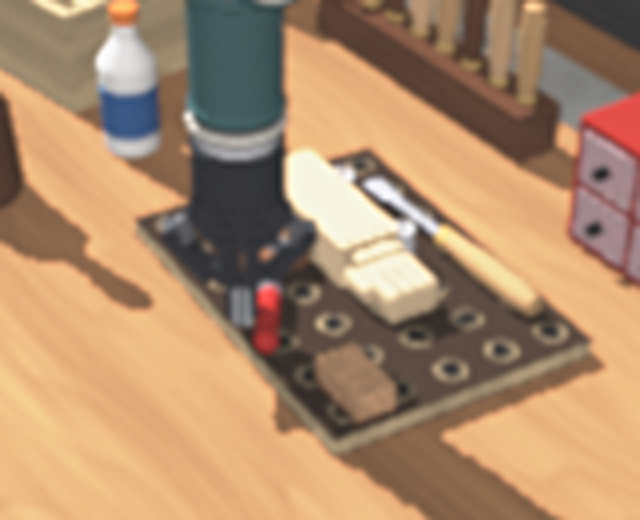

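>>> play_rows(slide=[[-0.11, 0.48, 0], [-0.17, 0.81, 0], [-0.22, 1.15, 0], [-0.25, 1.49, 0], [-0.28, 1.83, 0], [-0.29, 2.18, 0], [-0.29, 2.52, 0], [-0.28, 2.86, 0], [-0.26, 3.2, 0], [-0.22, 3.54, 0]], delta_rot=[[0, 0, -0.054], [0, 0, -0.089], [0, 0, -0.124], [0, 0, -0.159], [0, 0, -0.194], [0, 0, -0.229], [0, 0, -0.264], [0, 0, -0.299], [0, 0, -0.333], [0, 0, -0.368]])

```text
time: 12.17
tool_pos: [0.5246, 0.0404, 0.035]
tcp_rot: [-2.492, -1.908, 0.002]
wrist_force: [-4.8, 4.5, 4.9]
width: 0.001
```

```bash
python3 - <<'E'
from h import *
where()
plan([(*lev(A,off=24)[:2],.035,A-180) for A in (261,263,265,267,269,271,272,273,274,275,276)])
for n in("top","side"):
    p=read_camera(n)
    f=(lambda a:a[120:250,210:370]) if n=="top" else (lambda a:a[120:250,230:390])
    cv2.imwrite(f"pics/{n}8c.png",cv2.resize(f(p["image"][:,:,::-1]),None,fx=4,fy=4,interpolation=cv2.INTER_CUBIC))
E
```

```text
t 12.17 board [-93.2 -88.2] z 0.035 yaw 78.8 F [-4.8  4.5  4.9] w 0.001 q [0.03 0.21 2.09 0.   0.84 0.29]
slide [-0.1, 0.5, -0.0] rot [-0.003, -0.001, -0.039]
slide [-0.16, 0.83, -0.0] rot [-0.003, -0.001, -0.074]
slide [-0.21, 1.17, -0.0] rot [-0.003, -0.001, -0.109]
slide [-0.26, 1.51, -0.0] rot [-0.003, -0.001, -0.144]
slide [-0.29, 1.85, -0.01] rot [-0.003, -0.001, -0.179]
slide [-0.3, 2.19, -0.01] rot [-0.003, -0.001, -0.214]
slide [-0.31, 2.36, -0.01] rot [-0.003, -0.001, -0.231]
slide [-0.31, 2.53, -0.01] rot [-0.003, -0.001, -0.249]
slide [-0.31, 2.71, -0.01] rot [-0.003, -0.001, -0.266]
slide [-0.3, 2.88, -0.01] rot [-0.003, -0.001, -0.283]
slide [-0.29, 3.05, -0.01] rot [-0.003, -0.001, -0.301]
```

View pics/side8c.png

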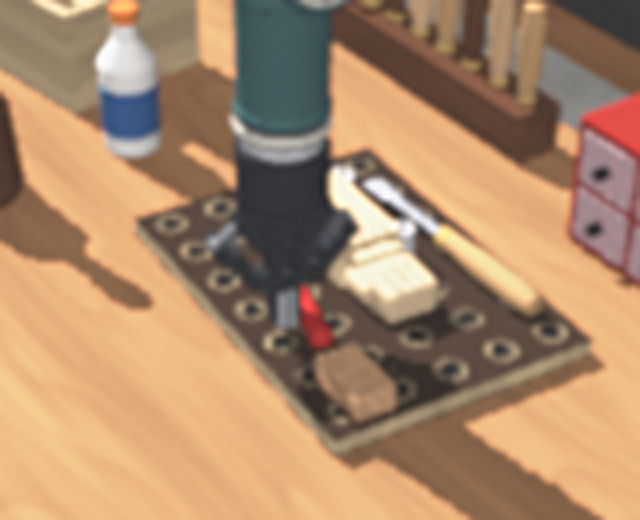

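View pics/top8c.png

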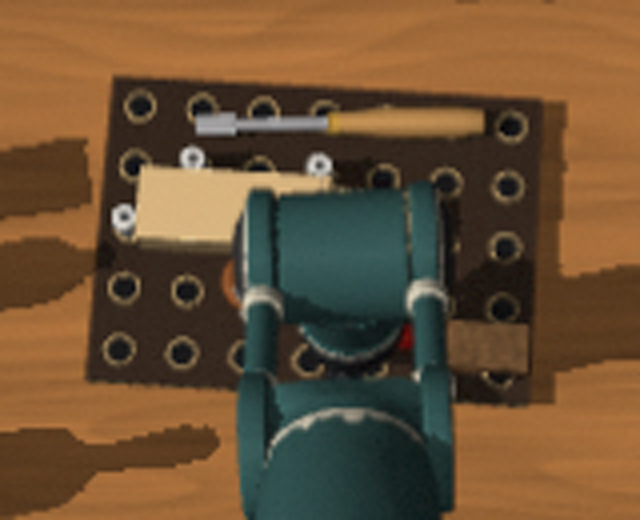

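```bash
python3 - <<'E'
from h import *
where()
p=read_camera("side"); where()
for cx in (278,284,290,296):
  for cy in range(296,346,4):
    w=bydepth(p,(cx/4+230,cy/4+120)); print(cx,cy,np.round(w[2],4),np.round(b["R"].T@(w[:2]-b["t"])*1000,1), p["image"][int(round(cy/4+120)),int(round(cx/4+230))])
E
```

```text
t 12.27 board [-91.9 -88.6] z 0.0352 yaw 78.7 F [-1.   1.2  1. ] w 0.004 q [0.03 0.21 2.09 0.   0.84 0.29]
t 12.32 board [-91.6 -88.6] z 0.0352 yaw 78.7 F [-1.5  1.7  0.7] w 0.001 q [0.03 0.21 2.09 0.   0.84 0.29]
278 296 0.0623 [-99.2 -98.6] [128 129 133]
278 300 0.0576 [-98.8 -97.8] [130 132 135]
278 304 0.054 [-99.1 -98.3] [130 131 134]
278 308 0.049 [-98.4 -97.1] [129 131 133]
278 312 0.0458 [-99.  -98.1] [130 132 135]
278 316 0.0421 [-99.3 -98.6] [130 132 135]
278 320 0.0372 [-98.8 -97.6] [132 133 137]
278 324 0.0314 [-97.7 -95.7] [130 126 127]
278 328 0.0207 [-93.5 -88.3] [136 121 106]
278 332 0.0202 [-95.8 -92.3] [134 116  95]
278 336 0.0179 [-97.  -94.4] [78 71 65]
278 340 0.0167 [-98.9 -97.7] [52 53 54]
278 344 0.018 [-102.4 -103.8] [95 86 77]
284 296 0.0624 [ -95.1 -101.2] [123 125 127]
284 300 0.0582 [ -95.  -100.9] [125 126 129]
284 304 0.0541 [ -95.  -100.9] [124 125 128]
284 308 0.0491 [-94.3 -99.7] [125 126 128]
284 312 0.0459 [ -94.9 -100.7] [124 125 128]
284 316 0.0432 [ -95.9 -102.3] [124 125 128]
284 320 0.0382 [ -95.2 -101.3] [123 124 128]
284 324 0.0315 [-93.5 -9
[... 635 characters left out ...]
3 [-86.1 -95.3] [76 66 57]
290 336 0.018 [-88.6 -99.6] [71 64 56]
290 340 0.0175 [ -91.  -103.6] [70 65 57]
290 344 0.0174 [ -93.6 -108.1] [84 75 65]
296 296 0.0565 [-82.8 -99.2] [125  98 101]
296 300 0.0531 [-83.2 -99.9] [126  97 101]
296 304 0.0469 [-81.7 -97.5] [116  97 100]
296 308 0.0439 [-82.4 -98.7] [98 96 99]
296 312 0.0413 [ -83.4 -100.4] [ 99  97 100]
296 316 0.0369 [ -83.2 -100. ] [111  99 100]
296 320 0.0319 [-82.6 -99.1] [115  99  97]
296 324 0.0211 [-78.1 -91.5] [105  90  85]
296 328 0.0184 [-79.1 -93.2] [83 70 62]
296 332 0.0177 [-81.4 -97.1] [63 54 48]
296 336 0.0162 [ -83.2 -100.1] [70 62 54]
296 340 0.0176 [ -86.8 -106.2] [75 66 56]
296 344 0.0178 [ -89.6 -111. ] [69 60 53]
```

The tip is about 29 mm above the bench, or 11 mm above the board, and not dragging. I'll lower it 2–3 mm so it meets the grip on its axis, then continue.

>>> play_rows(slide=[[-0.1, 0.35, 0.15], [-0.15, 0.7, 0.25], [-0.2, 1.0, 0.25], [-0.25, 1.4, 0.25], [-0.29, 1.7, 0.25], [-0.3, 2.05, 0.25], [-0.31, 2.2, 0.25]], delta_rot=[[0, 0, -0.039], [0, 0, -0.074], [0, 0, -0.109], [0, 0, -0.144], [0, 0, -0.179], [0, 0, -0.214], [0, 0, -0.231]])

```text
time: 12.9
tool_pos: [0.5445, 0.0315, 0.0324]
tcp_rot: [-2.257, -2.181, 0.003]
wrist_force: [-6.0, 2.4, 3.9]
width: -0.002
```

```bash
python3 - <<'E'
from h import *
where()
plan([(*lev(A,off=24)[:2],.035,A-180) for A in (273,274,275,276,277,278)])
for n in("top","side"):
    p=read_camera(n)
    f=(lambda a:a[120:250,210:370]) if n=="top" else (lambda a:a[120:250,230:390])
    cv2.imwrite(f"pics/{n}9c.png",cv2.resize(f(p["image"][:,:,::-1]),None,fx=4,fy=4,interpolation=cv2.INTER_CUBIC))
where()
E
```

```text
t 12.9 board [-72.8 -95.7] z 0.0324 yaw 91.9 F [-6.   2.4  3.9] w -0.002 q [0.01 0.24 2.05 0.   0.85 0.05]
slide [-0.05, 0.38, -0.26] rot [-0.004, -0.001, -0.019]
slide [-0.09, 0.54, -0.26] rot [-0.004, -0.001, -0.037]
slide [-0.12, 0.71, -0.26] rot [-0.004, -0.001, -0.054]
slide [-0.15, 0.88, -0.26] rot [-0.004, -0.001, -0.071]
slide [-0.18, 1.05, -0.26] rot [-0.004, -0.001, -0.089]
slide [-0.21, 1.22, -0.26] rot [-0.004, -0.001, -0.106]
t 13.0 board [-72.  -95.8] z 0.0325 yaw 91.8 F [-3.7  0.1  2.8] w 0.001 q [0.01 0.24 2.05 0.   0.85 0.05]
```

View pics/side9c.png

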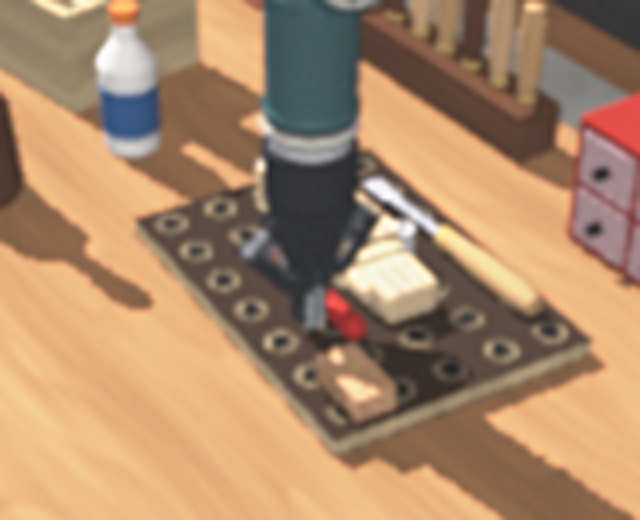

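View pics/top9c.png

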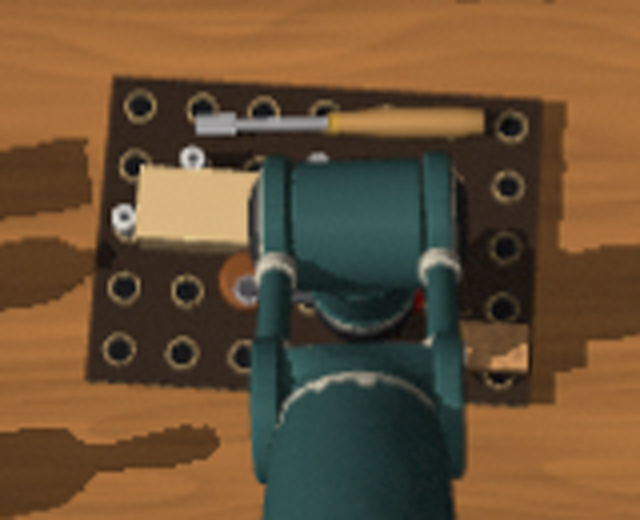

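>>> play_rows(slide=[[-0.03, 0.2, 0], [-0.05, 0.4, 0], [-0.09, 0.55, 0], [-0.12, 0.7, 0], [-0.15, 0.85, 0]], delta_rot=[[0, 0, -0.015], [0, 0, -0.025], [0, 0, -0.037], [0, 0, -0.054], [0, 0, -0.071]])

```text
time: 13.42
tool_pos: [0.552, 0.0297, 0.0324]
tcp_rot: [-2.179, -2.258, 0.005]
wrist_force: [-7.5, 1.2, 6.1]
width: 0.002
```

```bash
python3 - <<'E'
from h import *
where()
for i in range(2): read_camera("top"); where()
E
```

```text
t 13.42 board [-65.2 -97. ] z 0.0324 yaw 95.9 F [-7.5  1.2  6.1] w 0.002 q [ 0.01  0.26  2.04  0.    0.85 -0.03]
t 13.47 board [-64.6 -97.1] z 0.0325 yaw 96.0 F [-4.6  0.5  3.4] w -0.004 q [ 0.01  0.26  2.04  0.    0.85 -0.03]
t 13.52 board [-64.3 -97. ] z 0.0325 yaw 95.9 F [-4.   0.1  2.7] w 0.0 q [ 0.01  0.26  2.04  0.    0.85 -0.03]
```

>>> play_rows(slide=[[-0.01, 0.1, 0], [-0.02, 0.2, 0], [-0.03, 0.3, 0], [-0.03, 0.4, 0]], delta_rot=[[0, 0, 0], [0, 0, 0], [0, 0, 0], [0, 0, 0]])

```text
time: 13.85
tool_pos: [0.5538, 0.0296, 0.0322]
tcp_rot: [-2.177, -2.254, 0.011]
wrist_force: [-14.7, 0.6, 13.2]
width: -0.001
```

>>> play_rows(slide=[[0, 0.15, 0.1], [0, 0.3, 0.1], [0, 0.4, 0.1], [0, 0.4, 0.1]], delta_rot=[[0, 0, 0], [0, 0, 0], [0, 0, 0], [0, 0, 0]])

```text
time: 14.18
tool_pos: [0.5535, 0.0296, 0.0304]
tcp_rot: [-2.173, -2.249, 0.022]
wrist_force: [-13.8, -0.5, 11.8]
width: -0.002
```

```bash
python3 - <<'E'
from h import *
where()
for n in("top","side"):
    p=read_camera(n)
    f=(lambda a:a[120:250,210:370]) if n=="top" else (lambda a:a[120:250,230:390])
    cv2.imwrite(f"pics/{n}10c.png",cv2.resize(f(p["image"][:,:,::-1]),None,fx=4,fy=4,interpolation=cv2.INTER_CUBIC))
where()
E
```

```text
t 14.18 board [-63.8 -97. ] z 0.0304 yaw 95.8 F [-13.8  -0.5  11.8] w -0.002 q [ 0.01  0.27  2.02  0.    0.87 -0.03]
t 14.28 board [-63.8 -97. ] z 0.0304 yaw 95.8 F [-14.3  -0.2  11. ] w 0.002 q [ 0.01  0.27  2.02  0.    0.87 -0.03]
```

View pics/side10c.png

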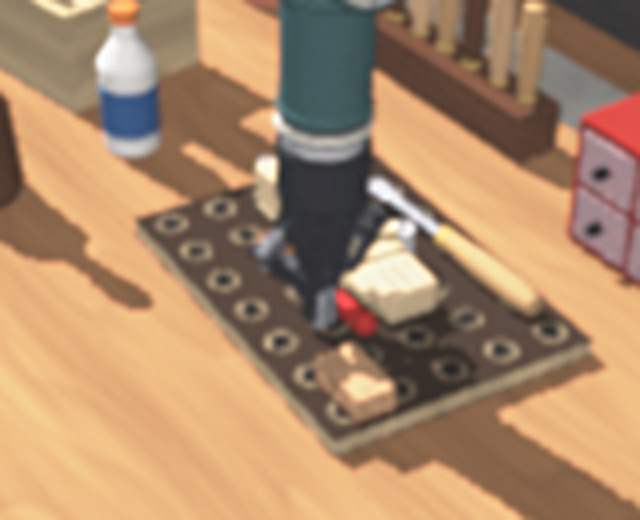

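It stalls at 14 N with the finger exactly where the 276° stop puts it. Now I'll back off, lift, and look.

>>> play_rows(slide=[[0, -0.5, 0], [0, -1.5, 0], [0, -2.5, -0.5], [0, -2.5, -3], [0, -2.5, -6], [0, -2.5, -9], [0, -5, -11], [0, -8, -12], [0, -11, -13], [0, -14, -13]], delta_rot=[[0, 0, 0], [0, 0, 0], [0, 0, 0], [0, 0, 0], [0, 0, 0], [0, 0, 0], [0, 0, 0], [0, 0, 0], [0, 0, 0], [0, 0, 0]])

```text
time: 15.12
tool_pos: [0.4168, 0.0247, 0.1659]
tcp_rot: [-2.177, -2.252, 0.015]
wrist_force: [0.5, -0.4, -0.5]
width: 0.002
```

```bash
python3 - <<'E'
from h import *
where()
for n in("top","side"):
    p=read_camera(n)
    f=(lambda a:a[120:250,210:370]) if n=="top" else (lambda a:a[120:250,230:390])
    cv2.imwrite(f"pics/{n}11c.png",cv2.resize(f(p["image"][:,:,::-1]),None,fx=4,fy=4,interpolation=cv2.INTER_CUBIC))
    for m,z in [("butt",.039),("front_end",.035),("forearm",.018),("lever_grip",.032)]:
        d=landmark_of(m,p)
        if d: w=atz(p,d[0]["at"],z);print(n,m,round(d[0]["conf"],2),b["R"].T@(w[:2]-b["t"])*1000)
E
```

```text
t 15.12 board [-199.8 -111.1] z 0.1659 yaw 95.8 F [ 0.5 -0.4 -0.5] w 0.002 q [-0.   -0.17  2.2  -0.    1.13 -0.03]
top butt 0.79 [ 5.78969642 80.0281906 ]
top forearm 0.95 [  6.10241834 -25.76111581]
top lever_grip 0.65 [-37.77137863 -94.57747976]
side front_end 0.77 [  11.93759133 -140.8651122 ]
side forearm 0.74 [ 15.63155475 -20.85023751]
side lever_grip 0.52 [-42.33853754 -99.96980693]
```

View pics/side11c.png

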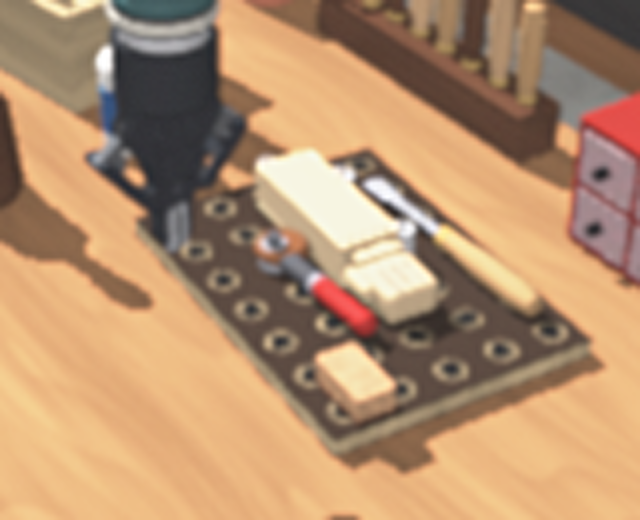

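View pics/top11c.png

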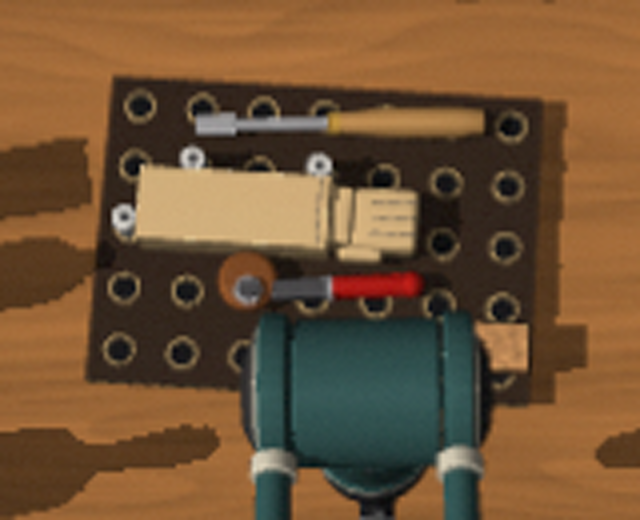

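```bash
python3 - <<'E'
from h import *
p=read_camera("top")
inv=lambda w:(b["R"].T@(w[:2]-b["t"]))*1000
R=b["R"];t=b["t"]
# rectify the plane z=.060 to board coords, 0.25 mm/px
T=np.array(p["world_from_camera"]); f=200/np.tan(np.radians(p["fovy"])/2)
def rect(z,x0,x1,y0,y1,s=.25):
    ys,xs=np.meshgrid(np.arange(y1,y0,-s),np.arange(x1,x0,-s))
    W=np.stack([xs,ys],-1)/1000@R.T+t; P=np.concatenate([W,np.full(xs.shape+(1,),z)],-1)
    c=(P-T[:3,3])@T[:3,:3]; u=c[...,0]/-c[...,2]; v=-c[...,1]/-c[...,2]; k=1+p["k1"]*(u*u+v*v)
    return cv2.remap(p["image"],(u*k*f+p["cx"]).astype(np.float32),(v*k*f+p["cy"]).astype(np.float32),cv2.INTER_CUBIC)
im=rect(.06,-30,60,-70,120); g=cv2.cvtColor(im,cv2.COLOR_RGB2GRAY).astype(float); g=cv2.GaussianBlur(g,(0,0),4)
# far edge x at several y ; columns: y=120-.25c ; rows: x=60-.25r
for y in (75,65,30,20,0,-15,-28,-65): 
    c=int((120-y)/.25) if y>-70 else None
    col=g[:,min(c,g.shape[1]-1)]; r=np.argmax(np.gradient(col)[:200]); print("far edge y",y,"x",60-.25*r)
for x in (25,20,15,10,-5,-10,-14):
    row=g[int((60-x)/.25)]; c=np.argmax(np.gradient(row)[60:240])+60; print("butt x",x,"y",120-.25*c)
cv2.imwrite("pics/rect.png",im[:,:,::-1])
im=rect(.035,-80,10,-200,10); cv2.imwrite("pics/rect2.png",im[:,:,::-1])
h=cv2.cvtColor(rect(.032,-90,10,-200,10),cv2.COLOR_RGB2HSV); m=((h[...,0]<8)|(h[...,0]>172))&(h[...,1]>170)&(h[...,2]>70)
r,c=np.nonzero(m); x=10-.25*r; y=10-.25*c; print("red",x.mean(),y.mean(),x.min(),x.max(),y.min(),y.max(),"angle",np.degrees(np.arctan2(y.mean(),x.mean()+50))%360)
q=np.polyfit(y,x,1); print("axis dir",np.degrees(np.arctan2(-1,-q[0]))%360)
E
```

```text
far edge y 75 x 41.0
far edge y 65 x 39.75
far edge y 30 x 40.75
far edge y 20 x 41.25
far edge y 0 x 39.5
far edge y -15 x 40.5
far edge y -28 x 40.25
far edge y -65 x 31.5
butt x 25 y 90.0
butt x 20 y 90.75
butt x 15 y 91.25
butt x 10 y 90.75
butt x -5 y 96.5
butt x -10 y 105.0
butt x -14 y 90.0
red -39.971562048557715 -100.49702921850971 -52.0 -27.0 -135.0 -65.25 angle 275.6985892501854
axis dir 274.580983041701
```

View pics/rect.png

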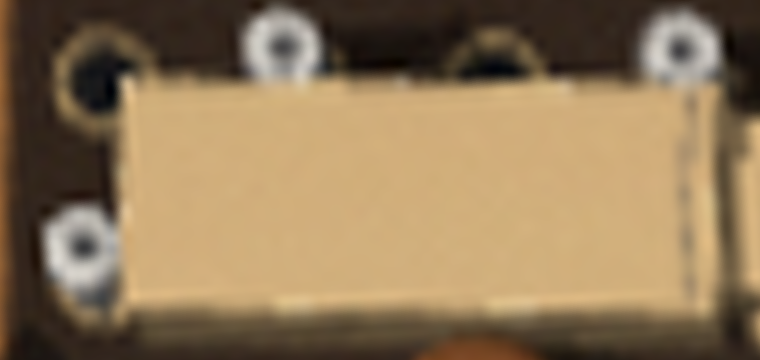

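The rectified view shows the forearm's far edge straight at x ≈ 40 and touching both fence dogs. The butt is at y ≈ 90 against the end dog, and the lever is at ≈ 275.7° (stop 276°). Handing in.

```bash
python3 -c "
from workcell import *
print(finish_job())"
```

```text
the job is handed in; nothing more can be done
None
```

The forearm sits against the end dog and the cam has it clamped against both fence dogs. I handed the job in at about 15 s on the robot's clock, with the arm clear of everything.

**What I did:** with the gripper shut, I pushed the forearm's hand end about 41 mm along the board until it met the end dog, at about 8 N. I then swept the lever round from its far side until it stalled against its stop, at about 14 N sideways and 12 N vertically, then backed off and lifted away.

**Last checks**, from the top camera in board coordinates:

| Check | Measured | Target |
|---|---|---|
| Forearm fence edge (x) | 39.5–41 mm along its length, no visible skew | 40 mm |
| Butt face (y) | about 90–91 mm | 90 mm |
| Lever direction | 275.7° from the grip's centre | 276° |

- **Disagreements:** fitting the lever's red grip as a line gave 274.6°, about 1° lower. The network's point for the butt was off, at y = 80 mm. Its front-end point gave y = −141 mm against the −130 mm it should be, but earlier it had also read about 2 mm too far that way. I relied on the edge measurements instead, and on the force when the lever stalled.
- **Butt readings:** two of the seven edge readings on the butt face were discarded because they fell on the end dog.
- **Other items:** the gouge, the glue bottle and the sanding block looked unmoved. I didn't measure the others again, but the arm never went near them at low height.

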